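Hang the drawer cabinet on its anti-lift peg

ROBOT

A 6-joint arm with a two-finger parallel gripper is mounted at the origin on the work surface. World frame = base frame: x ahead of the robot, y to its left, z up, the work surface at z = 0. Lengths are in m, angles in rad, forces in N, time in s.
With the tool pointing down it reaches from about 0.3 to 0.775 m from the base axis. Payload 14.6 kg.
Tool frame: the origin (TCP) lies between the finger pads; the fingertips stand ctrl.tip_extent ahead of it and the grasp point (between the pads) lies 3 mm ahead of it (ctrl.tip_extent is the distance from the TCP to the fingertips, in m); z points along the fingers, y is the line along which they close (so a half turn about z gives the same grasp; the last joint's range is limited). The gripper opens to 94 mm and grips with 3 to 60 N. Pads are 16 mm wide; open, the fingers measure 119 mm over their backs; the gripper's body (75 mm by 177 mm) begins 78 mm behind the grasp point.
Start: joints at [-1.267, 0.3, 1.521, -0, 1.321, -0.067], TCP at [0.199, -0.513, 0.227] pointing down, gripper open.
Joint ranges: [-3.03, 3.03], [-0.79, 2.21], [0.23, 2.52], [-1.04, 4.18], [0, 3.07], [-2.55, 2.55]. Speed limits (rad/s): [2.22, 2.22, 2.57, 3.14, 3.14, 3.14].

INTERFACE

Orientations are given as [roll, pitch, yaw] about the fixed x, y, z axes, in that order (R = Rz(yaw) Ry(pitch) Rx(roll)).
In Python, from station import ctrl, cam gives the robot as it stands (ctrl), with the cameras (cam).
- The arm moves only by the shell command python3 shift.py [OPENING] [FORCE], which reads ROWS from standard input. ROWS is a JSON object whose key "offsets" holds a list of rows, 1 to 10 of them, each of 6 numbers: dx, dy, dz in m, then a rotation vector rx, ry, rz in rad; each row shifts and turns the commanded pose from where the row before left it, along the tool's axes as they then stand; what a row does not reach is not made up. A row lasts 1/10 s, in which the tool goes at most 0.05 m and 0.15 rad, less where a joint would pass 70% of its speed; a pose out of reach is approached as far as the arm can. OPENING is the finger opening in m, set as the command begins (- or left out keeps the last). The fingers move at their own pace and stop on an object; FORCE is the grip in N (left out, the last holds). Time passes only in rows, so rows that do not move let the fingers close. It prints the time, the measured TCP pose, the force, the opening and the grip force at its end. Input that does not fit is refused with a message, and nothing moves.
- ctrl.get_obs(): the state, without advancing time (a new reading comes with each control period).
- cam.camera(name): name is "scene" or "side" or "wrist"; returns a dict with "pixels" (480x640x3 uint8, blue, green, red), "fx", "fy", "cx", "cy" (pixels), "k1" (the pictures are not rectified: a ray, as slopes to the right and down, at radius r is drawn at 1 + k1 r^2 times it, then the intrinsics apply), "extrinsics" (4x4, takes a point from camera to world coordinates). Camera axes: x right, y up, looking along -z (the intrinsics and any distortion apply to the point x, -y, -z); pixel columns grow to the right and rows downward; lengths in m; the calibration is good to about 2 mm. A picture is of the moment at which its call begins. There is no depth.
- ctrl.hand_in(): hands the job in; it is judged then, once.
The state is a dict: "time_s": time; "qpos": joint angles; "joint_vel": joint speeds; "tau": joint torques, N m; "ee_pos": TCP position; "eef_rot": TCP orientation; "force": force on the tool from outside, world axes, zero at the start; "moment": the same for the moment, N m; "grip_width": finger opening in m; "grip_force": force on a finger pad.
Only numpy, scipy, OpenCV 4.12 (cv2) and the standard library are available. Lean on these libraries where they do the work, as an engineer would, in place of code of your own. Each camera call takes 0.05 s, during which the arm holds its last target. There are 200 camera calls.

TASK

Push the drawer of the small plywood wall cabinet fully shut while it stands on the bench, then hang the cabinet by the eye in its back plate on the steel peg with the gravity flap. Push it fully home, back against the rack, so that the flap swings up to let the plate past and drops shut again in front of it; keep the cabinet upright and leave the other things on the bench alone.

Things in the scene. Friction and masses are not known exactly. Their poses are not given: they have to be found in the camera images.
- cabinet: Loose plywood wall cabinet, about 0.45 kg, standing on the bench. Origin: centre of its underside; x to its back, z up; the drawer faces -x. Carcase 100 deep (x -50 to 50), 160 wide (y), 78 high, closed on top. At the back a plain plate (see plate_top) with an eye rises above the carcase.
- plate_top (a point): Middle of the top edge of the cabinet's back plate, at (45, 0, 150) mm in the cabinet's frame. The plate is 10 thick (x 40 to 50), 160 wide, and stands 72 above the carcase: it can be pinched across its thickness from above, on either side of the eye, best about 40 from the middle.
- eye (a point): Centre of the eye, a round 24 mm hole through the cabinet's back plate, in the middle of its thickness, at (45, 0, 127) mm in the cabinet's frame; same axes as the cabinet. 11 mm of plate stands above the hole.
- drawer_box (a joint): How far the cabinet's drawer is pulled out, in m: 0 shut, at most 0.055. It slides with about 1 N of friction. Its front is 146 wide and 62 high (8 to 70 above the underside), flush with the carcase (x = -50) when shut.
- drawer_knob (a point): Outer end of the drawer's turned wooden knob (18 diameter, 16 long), 39 above the cabinet's underside on its middle line; in the cabinet's frame at x = -66 mm minus the opening.
- keeper: The anti-lift peg, fixed on the rack: level steel peg, 10 diameter, 80 long, under a steel strap that carries the gravity flap. Origin: on its axis at the face of its back strap (34 wide, 3 proud of the board, 35 below to 52 above the axis), 200 above the bench; -x points out along the peg. Top strap: 30 wide, 49 to 52 above the axis, x 0 to -48. It is 85 left or right of the board's middle.
- peg_tip (a point): Free end of the peg, 80 mm out from the back strap.
- flap_pin (a point): Middle of the cross pin that the steel flap hangs from, 44 out from the back strap and 45 above the peg's axis. The flap is 24 wide, 38 long, 3 thick and reaches down to 7 above the axis.
- flap (a joint): Angle of the flap, rad. 0: shut, hanging on its stop, tip 39 out from the back strap. It grows as the tip swings in and up towards the board (to 1.35); it cannot swing outward. A plate on the peg that moves inward lifts it; gravity drops it back in front of the plate once the plate's outer face is about 15 from the back strap.
- rack: Fixed tool rack: upright plywood board 420 wide, 18 thick, top edge 225 above the bench, on two feet (30 wide, at 180 either side of the middle, reaching 50 in front of the board, 35 high). Origin: bench level, middle of the board; the board's front face is at x = +3; -x points out of the board's front.
- plain_peg: Fixed: a plain wooden peg (12 diameter, 42 out of the board) with a try square hung on it, at the other of the two places on the rack; no flap. The square's stock is 26 wide and reaches 20 out; its blade reaches 75 to its -y side, 72 to 102 below the peg. Origin on the peg's axis at the same height as the keeper's; same axes. Leave it.
- gouge_short: Loose palm gouge, wooden handle 24 thick, 145 long in all, lying on the bench. Origin under its middle.
- gouge_long: Loose palm gouge with a longer blade, 24 thick, 175 long. Origin under its middle.
- mallet: Loose wooden carver's mallet standing on its head, head 94 across and 118 high, handle up to 248. Origin under its head.
- honing_stone: Loose grey stone, 150 x 50 x 22. Origin under its middle.
- offcut: Loose offcut of ash, 120 x 45 x 30. Origin under its middle.
- glue: Loose white glue bottle, 60 diameter, 160 high. Origin under its middle.

How it is judged:
On the way, in this order (a step that is already met when the one before it is completed fails the run):
1. the drawer is shut with the cabinet standing on the bench (value of joint drawer_box below 0.004 m and height (world z) of cabinet below 0.01 m and angle between cabinet's own z axis and vertical below 0.1 rad), for 0.2 s.
2. the eye is on the peg and the flap is lifted (x of eye in the frame of keeper between -0.06 and 0 m and y of eye in the frame of keeper between -0.012 and 0.012 m and z of eye in the frame of keeper between -0.013 and 0.01 m and value of joint flap above 0.12 rad).
At the end, for the whole second after the job is handed in: The cabinet hangs at rest by its eye on the peg, upright (within 7 degrees), its plate within 9 mm of the peg's back strap, the flap shut (under 0.05 rad) in front of it, and the drawer shut (under 6 mm) (value of joint drawer_box below 0.006 m and value of joint flap below 0.05 rad and x of eye in the frame of keeper between -0.014 and 0 m and y of eye in the frame of keeper between -0.01 and 0.01 m and z of eye in the frame of keeper between -0.012 and -0.002 m and angle between cabinet's own z axis and vertical below 0.12 rad and linear speed of cabinet below 0.01 m/s); the robot touches nothing.
It fails at once if the cabinet is tipped over (more than 35 degrees) (angle between cabinet's own z axis and vertical above 0.61 rad).
It fails at once if another thing on the bench is knocked out of its place (more than 40 mm) (distance of any of gouge_short, gouge_long, mallet, honing_stone, offcut, glue from where it was at the start of the episode above 0.04 m).
It also fails if it takes over 48 s, if anything falls off the work surface, if the arm or the gripper's body presses on something with over 40 N, if the wrist force passes 120 N, or if a joint passes its speed limit or range.

## Working session

There is one attempt and no reset: what is moved stays moved. The work goes in short steps, Python scripts to look and compute and a shell command to move; the robot and the scene stay as the last step left them, time stands still between calls to the robot, and variables do not carry over. Pictures are saved under pics/ and viewed, at most 10 in all, crops included, and the job is handed in when it is done.

```bash
ls; mkdir -p pics
python3 - <<'E'
from station import ctrl, cam
import cv2,numpy as np
for n in ["scene","side"]:
    c=cam.camera(n); cv2.imwrite(f"pics/{n}0.png",c["pixels"]); print(n,c["fx"],c["cx"],c["cy"],c["k1"],np.round(c["extrinsics"],3).tolist())
print(ctrl.get_obs(),ctrl.tip_extent)
E
```

```text
pics
shift.py
station.py
scene 445.6472476721423 321.0671149948237 234.02455216650324 -0.09296578004316487 [[-0.293, -0.566, 0.771, 1.387], [0.956, -0.182, 0.23, 0.18], [0.01, 0.804, 0.594, 0.79], [0.0, 0.0, 0.0, 1.0]]
side 568.1725515342312 327.00142663492596 248.9297351588081 0.058820001289492975 [[0.827, 0.426, -0.367, 0.035], [-0.562, 0.617, -0.551, -0.855], [-0.008, 0.662, 0.75, 1.206], [0.0, 0.0, 0.0, 1.0]]
{'time_s': 0.1, 'qpos': array([-1.26662697e+00,  3.00368533e-01,  1.52151565e+00, -7.37903953e-06,
        1.32066454e+00, -6.65829278e-02]), 'joint_vel': array([ 1.02978482e-04, -8.03019472e-05, -9.90761203e-04,  9.05359238e-04,
        6.68704588e-04,  6.44322322e-04]), 'tau': array([ 5.93838849e-04, -5.32650197e+01, -3.53283226e+01,  7.10016349e-02,
        2.35162867e-02, -4.56341559e-05]), 'ee_pos': array([ 0.19921745, -0.51243395,  0.22697025]), 'eef_rot': array([-3.14063823e+00, -5.64788062e-05,  3.70754092e-01]), 'force': array([-0.12764412, -0.37637903,  0.36825157]), 'moment': array([-0.01668688, -0.01893776,  0.01489517]), 'grip_force': 0.0, 'grip_width': 0.09381148974370486} 0.022
```

View pics/scene0.png

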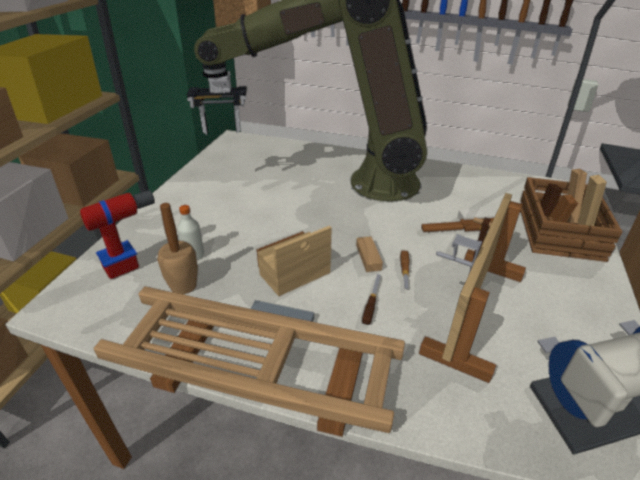

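View pics/side0.png

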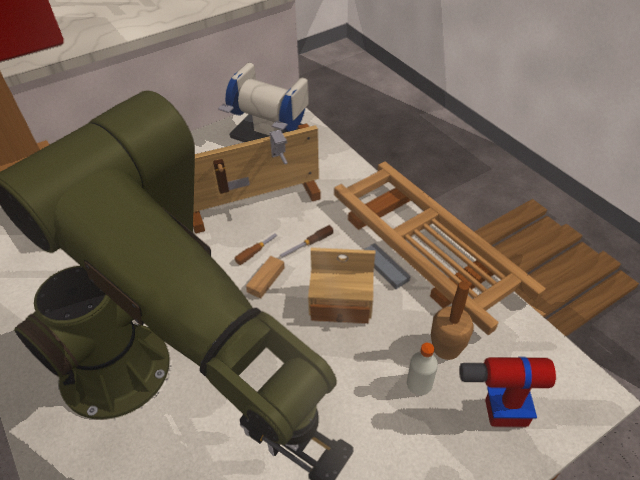

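The side view shows the cabinet around (340,285), plate at the far side, and the rack behind with the keeper at about (280,140). I'll enlarge those areas.

Run:
```python
import cv2,numpy as np
s=cv2.imread("pics/side0.png");c=cv2.imread("pics/scene0.png")
def crop(i,x,y,w,h,k): return cv2.resize(i[y:y+h,x:x+w],None,fx=k,fy=k,interpolation=cv2.INTER_CUBIC)
a=crop(s,295,230,100,100,4);b=crop(c,245,215,100,100,4)
d=crop(s,190,120,200,100,4)[:200*2]
e=np.vstack([np.hstack([a,b])])
cv2.imwrite("pics/m1.png",e)
cv2.imwrite("pics/m2.png",np.vstack([crop(s,190,115,140,120,5)]))
cv2.imwrite("pics/m3.png",crop(c,415,185,120,200,3))
```

```text
(no output)
```

View pics/m1.png

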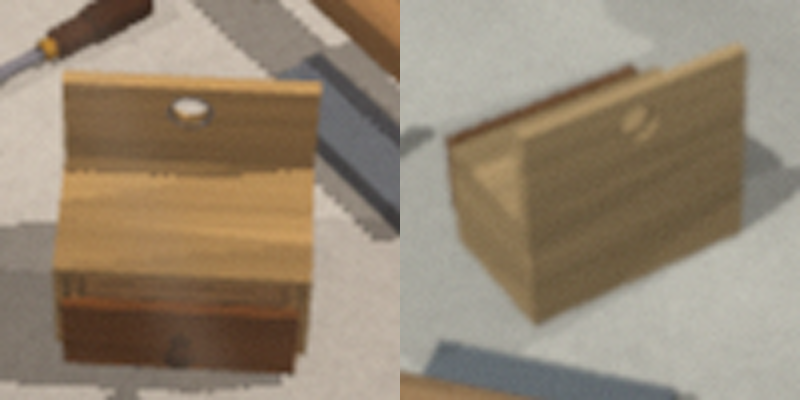

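View pics/m2.png

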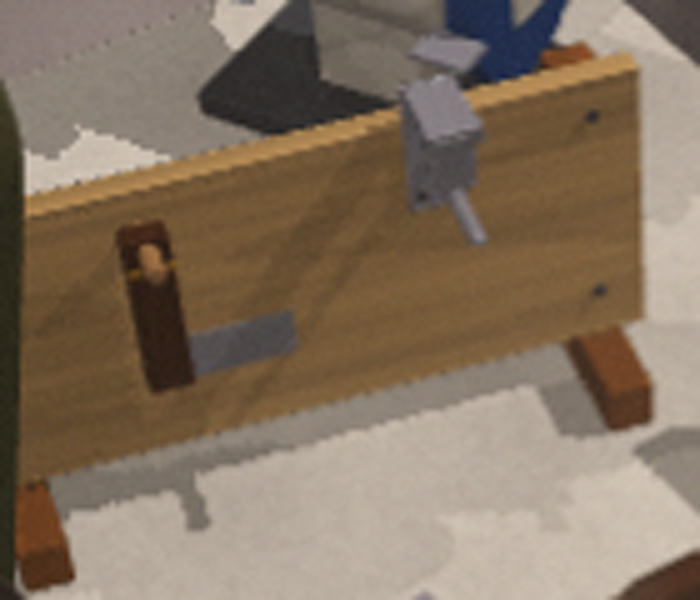

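View pics/m3.png

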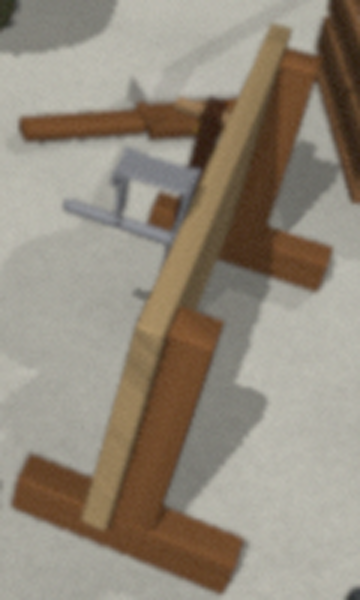

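```bash
cat > h.py <<'E'
import numpy as np
from station import ctrl, cam
from scipy.spatial.transform import Rotation as R
def proj(c,P):
    E=c["extrinsics"];p=(np.atleast_2d(P)-E[:3,3])@E[:3,:3]
    s=np.c_[p[:,0]/-p[:,2],-p[:,1]/-p[:,2]];s=s*(1+c["k1"]*(s**2).sum(1,keepdims=True))
    return s*[c["fx"],c["fy"]]+[c["cx"],c["cy"]]
def pose(q,P): return R.from_euler("z",q[2]).apply(np.atleast_2d(P))+[q[0],q[1],0]
E
cat > fit.py <<'E'
from h import *
from scipy.optimize import least_squares
S=cam.camera("side");C=cam.camera("scene")
def px(l,k,o): return (np.array(l)+.5)/k-.5+np.array(o)
cs=[(40,80,150),(40,-80,150),(50,80,150),(50,-80,150),(-50,80,78),(-50,-80,78),(40,0,127)]
us=px([(65,84),(321,95),(63,72),(322,83),(56,268),(312,281),(190,111)],4,(295,230))
ds=[(-50,73,8),(-50,-73,8),(-50,73,70),(-50,-73,70)];uds=px([(63,360),(295,373),(62,297),(297,318)],4,(295,230))
cc=[(50,80,150),(50,-80,150),(50,-80,0),(50,80,0),(50,0,127)]
uc=px([(345,45),(130,140),(137,324),(340,232),(240,124)],4,(245,215))
dc=[(-50,73,70),(-50,-73,70)];udc=px([(232,68),(48,140)],4,(245,215))
def res(q):
    d=np.array([q[3],0,0])
    f=lambda c,P,o: proj(c,pose(q,np.array(P)/1000-o))
    return np.r_[f(S,cs,0)-us,f(S,ds,d)-uds,f(C,cc,0)-uc,f(C,dc,d)-udc]
r=least_squares(lambda q:res(q).ravel(),[.5,-.3,0,.03],loss="soft_l1")
for y0 in(-1.5,1.5):
    t=least_squares(lambda q:res(q).ravel(),[.5,-.3,y0,.03],loss="soft_l1")
    if t.cost<r.cost:r=t
print("cab",r.x.round(4),r.cost);print(res(r.x).round(1).tolist())
print("eye",pose(r.x,[.045,0,.127]),"tip",pose(r.x,[.045,0,.15]))
cab=r.x
rs=[(3,-210,225),(21,-210,225),(-47,-165,35),(-47,-195,35),(-47,165,35),(-47,195,35),(-47,-165,0),(-47,-195,0),(-80,-85,200),(-48,-70,252),(-48,-100,252),(0,-70,252),(0,-100,252)]
ur=px([(637,70),(636,55),(608,392),(650,383),(70,545),(20,552),(612,428),(652,415),(480,240),(427,140),(482,130),(403,85),(458,78)],5,(190,115))
rc=[(-80,-85,200),(3,-210,225),(21,-210,225),(3,210,225),(21,210,225)]
uk=px([(68,204),(136,325),(162,332),(272,25),(290,32)],3,(415,185))
f2=lambda q:np.r_[proj(S,pose(q,np.array(rs)/1000))-ur,proj(C,pose(q,np.array(rc)/1000))-uk]
r=min((least_squares(lambda q:f2(q).ravel(),[.6,.2,y0],loss="soft_l1") for y0 in(0,1.2,-1.2)),key=lambda t:t.cost)
print("rack",r.x.round(4),r.cost);print(f2(r.x).round(1).tolist())
print("keeper",pose(r.x,[0,-.085,.2]),"tip",pose(r.x,[-.08,-.085,.2]))
np.savez("fit.npz",cab=cab,rack=r.x)
def ray(c,u):  # bench points
    from scipy.optimize import fsolve
    return fsolve(lambda p:(proj(c,[p[0],p[1],0])[0]-u),[.6,-.1])
for n,c,u in[("stoneS",S,(390,265)),("mal",S,(452,345)),("glueS",S,(421,385)),("offS",S,(265,278)),("gL",S,(307,240)),("gS",S,(255,250))]:print(n,ray(c,u).round(3))
E
python3 fit.py
```

```text
cab [ 0.5535 -0.1407  0.9076  0.0183] 5.394308921969652
[[-0.9, -0.3], [-0.1, -0.2], [-0.1, -0.3], [-0.3, -0.2], [-0.9, 0.4], [0.2, 0.3], [0.1, 0.5], [0.4, -0.1], [0.1, -0.4], [-0.1, 1.3], [0.8, -1.0], [0.6, 1.0], [-1.8, -0.1], [-0.4, 0.7], [0.5, -0.0], [-0.2, -0.2], [0.7, -0.9], [-0.4, -0.3]]
eye [[ 0.58125333 -0.10523623  0.127     ]] tip [[ 0.58125333 -0.10523623  0.15      ]]
rack [0.5454 0.3001 1.3473] 9.911623808165718
[[0.9, -0.6], [-1.1, -1.2], [-0.1, -0.1], [0.8, -0.9], [-0.5, -1.5], [-0.9, -0.1], [-0.6, 1.1], [0.6, 1.2], [0.4, 0.8], [0.6, -0.2], [0.2, -0.8], [-0.1, 0.5], [-0.6, -0.6], [-1.8, -0.3], [-0.4, -0.1], [0.5, 1.0], [-0.4, -1.4], [0.8, -1.8]]
keeper [[0.62829376 0.28129011 0.2       ]] tip [[0.61056512 0.20327924 0.2       ]]
stoneS [ 0.736 -0.117]
mal [ 0.701 -0.403]
glueS [ 0.569 -0.443]
offS [0.429 0.039]
gL [0.598 0.091]
gS [0.456 0.142]
```

```bash
cat > go.py <<'E'
# usage: go.py cab|rack x y z [yaw]: tool-frame delta to a point in the cabinet/keeper frame (z world), and rz to yaw
import sys
from h import *
f=np.load("fit.npz");fr=sys.argv[1];x,y,z=map(float,sys.argv[2:5])
q=f[fr]; t=pose(q,[x,y+(-.085 if fr=="rack" else 0),z])[0]
o=ctrl.get_obs();M=R.from_euler("xyz",o["eef_rot"])
yaw=q[2]+np.pi/2 if len(sys.argv)<6 else q[2]+float(sys.argv[5])
D=M.inv()*R.from_euler("xyz",[np.pi,0,yaw])
print("t",o["time_s"],"target",t.round(4),"d_tool",M.inv().apply(t-o["ee_pos"]).round(4),"rotvec",D.as_rotvec().round(4),"F",o["force"].round(2))
E
echo '{"offsets":[[0, 0, 0, 0, 0, -0.15], [0, 0, 0, 0, 0, -0.15], [0, 0, 0, 0, 0, -0.15], [0, 0, 0, 0, 0, -0.15], [0, 0, 0, 0, 0, -0.15], [0, 0, 0, 0, 0, -0.15], [0, 0, 0, 0, 0, -0.15], [0, 0, 0, 0, 0, -0.15], [0, 0, 0, 0, 0, -0.15], [0, 0, 0, 0, 0, -0.15]]}' | python3 shift.py 0 20
echo '{"offsets":[[0, 0, 0, 0, 0, -0.15], [0, 0, 0, 0, 0, -0.15], [0, 0, 0, 0, 0, -0.15], [0, 0, 0, 0, 0, -0.15], [0, 0, 0, 0, 0, 0]]}' | python3 shift.py
python3 go.py cab -0.13 0 0.227
```

```text
time_s: 1.2
ee_pos: [0.1993, -0.5125, 0.2273]
eef_rot: [3.142, -0.0, 1.877]
force: [0.2, 0.8, -0.2]
grip_width: 0.0173
grip_force: 0.0
time_s: 1.7
ee_pos: [0.1993, -0.5126, 0.2273]
eef_rot: [3.141, -0.0, 2.473]
force: [-0.1, 0.1, 0.0]
grip_width: 0.0004
grip_force: 0.0
t 1.7 target [ 0.4735 -0.2431  0.227 ] d_tool [-4.830e-02  3.814e-01  3.000e-04] rotvec [ 0.0002 -0.0003 -0.005 ] F [-0.12  0.09  0.03]
```

```bash
echo '{"offsets":[[-0.006, 0.045, 0, 0, 0, -0.005], [-0.006, 0.048, 0, 0, 0, 0], [-0.006, 0.048, 0, 0, 0, 0], [-0.006, 0.048, 0, 0, 0, 0], [-0.006, 0.048, 0, 0, 0, 0], [-0.006, 0.048, 0, 0, 0, 0], [-0.006, 0.048, 0, 0, 0, 0], [-0.006, 0.048, 0, 0, 0, 0], [0, 0, 0, 0, 0, 0]]}' | python3 shift.py
python3 go.py cab -0.13 0 0.05
```

```text
time_s: 2.6
ee_pos: [0.4753, -0.2391, 0.2272]
eef_rot: [3.141, -0.0, 2.476]
force: [-0.1, -0.5, 0.1]
grip_width: 0.0002
grip_force: 0.0
t 2.6 target [ 0.4735 -0.2431  0.05  ] d_tool [-0.0011 -0.0044  0.1772] rotvec [ 0.0007 -0.0001 -0.0028] F [-0.09 -0.48  0.12]
```

```bash
echo '{"offsets":[[-0.001, -0.004, 0.045, 0, 0, -0.003], [0, 0, 0.045, 0, 0, 0], [0, 0, 0.045, 0, 0, 0], [0, 0, 0.042, 0, 0, 0], [0, 0, 0, 0, 0, 0], [0, 0.01, 0, 0, 0, 0], [0, 0.01, 0, 0, 0, 0], [0, 0, 0, 0, 0, 0]]}' | python3 shift.py
echo '{"offsets":[[0, 0.004, 0, 0, 0, 0], [0, 0.004, 0, 0, 0, 0], [0, 0.004, 0, 0, 0, 0], [0, 0.004, 0, 0, 0, 0]]}' | python3 shift.py
echo '{"offsets":[[0, 0.003, 0, 0, 0, 0], [0, 0.003, 0, 0, 0, 0], [0, 0.003, 0, 0, 0, 0]]}' | python3 shift.py
python3 go.py cab -0.0785 0 0.05
python3 - <<'E'
from station import ctrl, cam
import cv2,numpy as np
a=cam.camera("side")["pixels"];b=cam.camera("wrist")["pixels"]
cv2.imwrite("pics/p1.png",np.vstack([cv2.resize(a[220:345,260:440],(720,500))])); cv2.imwrite("pics/w1.png",b)
E
```

```text
time_s: 3.4
ee_pos: [0.4849, -0.2302, 0.0527]
eef_rot: [3.141, 0.004, 2.479]
force: [0.7, -0.8, 1.3]
grip_width: 0.0004
grip_force: 0.0
time_s: 3.8
ee_pos: [0.4932, -0.218, 0.0506]
eef_rot: [-3.142, 0.0, 2.479]
force: [-0.2, -1.3, 0.5]
grip_width: 0.0007
grip_force: 0.4
time_s: 4.1
ee_pos: [0.4987, -0.211, 0.0504]
eef_rot: [-3.142, -0.0, 2.479]
force: [-0.4, -0.7, 0.6]
grip_width: 0.0003
grip_force: 0.4
t 4.1 target [ 0.5052 -0.2026  0.05  ] d_tool [0.     0.0106 0.0004] rotvec [-0.     -0.      0.0003] F [-0.44 -0.65  0.57]
```

View pics/p1.png

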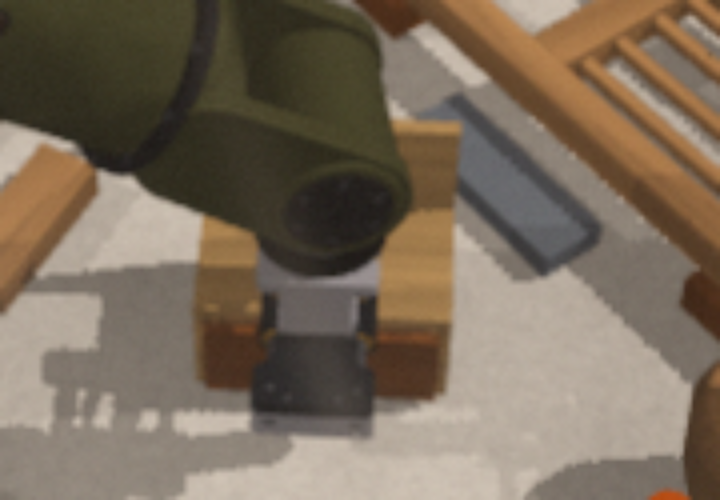

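The gripper is at the knob and pushing with about 1 N; the drawer front is still a bit proud. Continuing.

```bash
for i in 1 ; do echo '{"offsets":[[0, 0.003, 0, 0, 0, 0], [0, 0.003, 0, 0, 0, 0]]}' | python3 shift.py |sed -n '2p;4p'; echo '{"offsets":[[0, 0.003, 0, 0, 0, 0]]}' | python3 shift.py|sed -n '2p;4p';echo '{"offsets":[[0, 0.002, 0, 0, 0, 0]]}' | python3 shift.py|sed -n '2p;4p';echo '{"offsets":[[0, 0.002, 0, 0, 0, 0]]}' | python3 shift.py|sed -n '2p;4p'; echo '{"offsets":[[0, 0.002, 0, 0, 0, 0]]}' | python3 shift.py|sed -n '2p;4p'; done; python3 go.py cab -0.0785 0 0.05
```

```text
ee_pos: [0.5023, -0.2063, 0.0504]
force: [-1.3, -0.2, -0.7]
ee_pos: [0.5042, -0.2038, 0.0504]
force: [-1.1, -1.3, -1.0]
ee_pos: [0.5055, -0.2022, 0.0504]
force: [-0.7, -0.5, -1.1]
ee_pos: [0.5065, -0.2008, 0.0504]
force: [-1.6, -1.3, -0.4]
ee_pos: [0.5078, -0.1992, 0.0504]
force: [-1.8, -2.1, -0.1]
t 4.8 target [ 0.5052 -0.2026  0.05  ] d_tool [-0.0001 -0.0042  0.0004] rotvec [-0.0002 -0.0002  0.0005] F [-1.79 -2.11 -0.11]
```

```bash
for r in 1; do echo '{"offsets":[[0, 0.002, 0, 0, 0, 0]]}' | python3 shift.py|sed -n '2p;4p'; echo '{"offsets":[[0, 0.002, 0, 0, 0, 0]]}' | python3 shift.py|sed -n '2p;4p'; echo '{"offsets":[[0, 0.002, 0, 0, 0, 0], [0, 0, 0, 0, 0, 0]]}' | python3 shift.py|sed -n '2p;4p'; done
echo '{"offsets":[[0, 0, 0, 0, 0, 0], [0, -0.03, 0, 0, 0, 0], [0, -0.04, 0, 0, 0, 0], [0, 0, -0.05, 0, 0, 0], [0, 0, -0.05, 0, 0, 0], [0, 0, -0.05, 0, 0, 0], [0.04, -0.02, 0, 0, 0, 0], [0.04, -0.02, 0, 0, 0, 0], [0, 0, 0, 0, 0, 0]]}' | python3 shift.py 0.05
python3 - <<'E'
from station import ctrl, cam
import cv2,numpy as np
a=cam.camera("side")["pixels"];b=cam.camera("scene")["pixels"]
f=lambda i,x,y:cv2.resize(i[y:y+100,x:x+100],None,fx=4,fy=4,interpolation=cv2.INTER_CUBIC)
cv2.imwrite("pics/p2.png",np.hstack([f(a,295,230),f(b,245,215)]))
E
```

```text
ee_pos: [0.509, -0.1976, 0.0504]
force: [-1.6, -2.8, -0.7]
ee_pos: [0.5103, -0.196, 0.0504]
force: [-0.4, -2.0, -0.3]
ee_pos: [0.5116, -0.1943, 0.0504]
force: [0.6, -0.2, 0.4]
time_s: 6.1
ee_pos: [0.3774, -0.2308, 0.2005]
eef_rot: [3.141, -0.001, 2.478]
force: [0.5, 0.6, -0.5]
grip_width: 0.0503
grip_force: 0.0
```

View pics/p2.png

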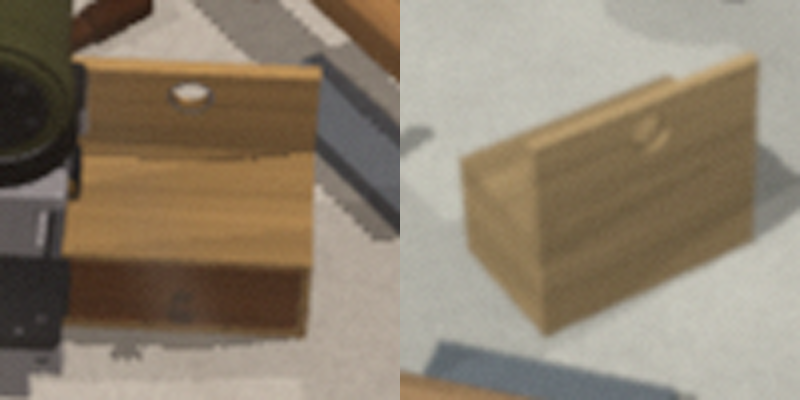

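The drawer is flush and the cabinet slid about 10 mm. I'll refit its pose from this picture.

```bash
cat > fit2.py <<'E'
from h import *
from scipy.optimize import least_squares
S=cam.camera("side");C=cam.camera("scene")
px=lambda l,o:(np.array(l)+.5)/4-.5+np.array(o)
P1=np.array([(50,-80,150),(40,-80,150),(-50,-80,78),(-50,-80,0),(40,0,127)])/1e3
u1=px([(322,69),(320,81),(309,266),(305,338),(190,97)],(295,230))
P2=np.array([(50,80,150),(50,-80,150),(50,-80,0),(50,80,0),(50,0,127),(-50,-80,78)])/1e3
u2=px([(356,54),(139,151),(145,336),(352,241),(251,133),(62,158)],(245,215))
f=lambda q:np.r_[proj(S,pose(q,P1))-u1,proj(C,pose(q,P2))-u2]
z=dict(np.load("fit.npz"));r=least_squares(lambda q:f(q).ravel(),z["cab"][:3],loss="soft_l1")
print(z["cab"],r.x,r.cost);print(f(r.x).round(1).tolist());z["cab"]=r.x;np.savez("fit.npz",**z)
E
python3 fit2.py; python3 go.py cab 0.045 0.04 0.2005; python3 go.py cab 0.045 0.04 0.141
```

```text
[ 0.55354858 -0.14069673  0.90757175  0.01833546] [ 0.56004318 -0.13098243  0.91098431] 2.288788832496602
[[-0.6, -0.3], [-0.2, -0.3], [0.7, 0.2], [0.2, 0.4], [-0.1, 0.4], [0.9, 0.9], [-1.0, -0.3], [0.4, 0.4], [0.3, -0.1], [0.1, -0.1], [-0.6, -0.3]]
t 6.3 target [ 0.556  -0.0709  0.2005] d_tool [-0.0382  0.2346  0.0003] rotvec [ 0.0002  0.0009 -0.0029] F [ 0.49 -0.26 -0.39]
t 6.3 target [ 0.556  -0.0709  0.141 ] d_tool [-0.0382  0.2346  0.0598] rotvec [ 0.0002  0.0009 -0.0029] F [ 0.49 -0.26 -0.39]
```

```bash
echo '{"offsets":[[-0.006, 0.039, 0, 0, 0, 0], [-0.006, 0.039, 0, 0, 0, 0], [-0.006, 0.039, 0, 0, 0, 0], [-0.006, 0.039, 0, 0, 0, 0], [-0.007, 0.039, 0, 0, 0, 0], [-0.007, 0.039, 0, 0, 0, -0.003], [0, 0, 0, 0, 0, 0], [0, 0, 0, 0, 0, 0]]}' | python3 shift.py
python3 go.py cab 0.045 0.04 0.141
```

```text
time_s: 7.1
ee_pos: [0.5552, -0.0703, 0.1995]
eef_rot: [-3.141, -0.001, 2.484]
force: [-0.4, -0.1, 0.8]
grip_width: 0.0498
grip_force: 0.0
t 7.1 target [ 0.556  -0.0709  0.141 ] d_tool [-0.001   0.0001  0.0585] rotvec [-0.0007 -0.0012  0.0017] F [-0.4  -0.11  0.78]
```

```bash
echo '{"offsets":[[0, 0, 0.03, 0, 0, 0], [0, 0, 0.028, 0, 0, 0], [0, 0, 0, 0, 0, 0]]}' | python3 shift.py
echo '{"offsets":[[0, 0, 0, 0, 0, 0], [0, 0, 0, 0, 0, 0], [0, 0, 0, 0, 0, 0], [0, 0, 0, 0, 0, 0], [0, 0, 0, 0, 0, 0], [0, 0, 0, 0, 0, 0]]}' | python3 shift.py 0 60
echo '{"offsets":[[0, 0, -0.01, 0, 0, 0], [0, 0, -0.02, 0, 0, 0], [0, 0, -0.02, 0, 0, 0], [0, 0, -0.02, 0, 0, 0], [0, 0, -0.008, 0, 0, 0], [0, 0, 0, 0, 0, 0]]}' | python3 shift.py
python3 - <<'E'
from station import ctrl, cam
print(ctrl.get_obs()["moment"])
import cv2,numpy as np
a=cam.camera("side")["pixels"];b=cam.camera("scene")["pixels"]
f=lambda i,x,y:cv2.resize(i[y:y+140,x:x+140],None,fx=2.8,fy=2.8,interpolation=cv2.INTER_CUBIC)
cv2.imwrite("pics/p3.png",np.hstack([f(a,270,200),f(b,225,180)]))
E
```

```text
time_s: 7.4
ee_pos: [0.5528, -0.0714, 0.1392]
eef_rot: [-3.139, -0.005, 2.481]
force: [-0.4, -1.0, 0.1]
grip_width: 0.05
grip_force: 0.0
time_s: 8.0
ee_pos: [0.5549, -0.0708, 0.1429]
eef_rot: [3.141, 0.001, 2.482]
force: [0.1, 1.9, 3.0]
grip_width: 0.0099
grip_force: 60.0
time_s: 8.6
ee_pos: [0.5548, -0.071, 0.2212]
eef_rot: [3.141, 0.001, 2.482]
force: [-0.5, -0.4, -5.4]
grip_width: 0.0096
grip_force: 60.0
[ 0.28268091 -0.06326184 -0.00097628]
```

View pics/p3.png

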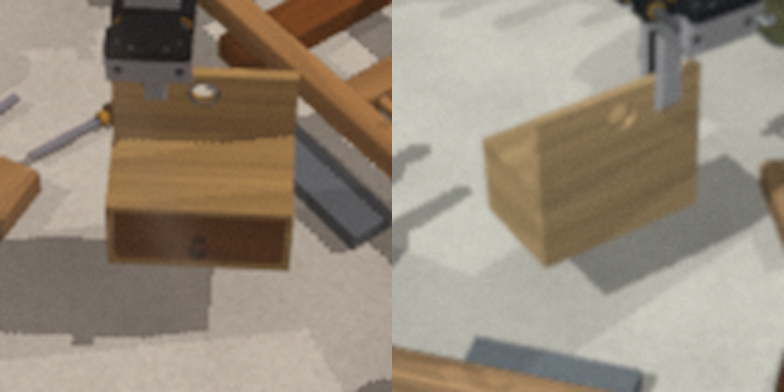

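Cabinet is held upright. Turn to the keeper's heading, then move in front of the peg.

```bash
echo '{"offsets":[[0, 0, 0, 0, 0, -0.1], [0, 0, 0, 0, 0, -0.12], [0, 0, 0, 0, 0, -0.12], [0, 0, 0, 0, 0, -0.096], [0, 0, 0, 0, 0, 0], [0, 0, 0, 0, 0, 0]]}' | python3 shift.py
python3 go.py rack -0.115 0.041 0.2212
```

```text
time_s: 9.3
ee_pos: [0.5544, -0.0709, 0.2196]
eef_rot: [-3.142, -0.001, 2.915]
force: [0.1, -0.2, -4.8]
grip_width: 0.0095
grip_force: 60.0
t 9.3 target [0.5628 0.1782 0.2212] d_tool [ 0.0478  0.2447 -0.0015] rotvec [-0.0001 -0.0015 -0.0033] F [ 0.09 -0.21 -4.85]
```

```bash
echo '{"offsets":[[0.005, 0.02, 0, 0, 0, 0], [0.007, 0.035, 0, 0, 0, 0], [0.007, 0.035, 0, 0, 0, 0], [0.007, 0.035, 0, 0, 0, 0], [0.007, 0.035, 0, 0, 0, 0], [0.007, 0.035, 0, 0, 0, 0], [0.006, 0.03, 0, 0, 0, 0], [0.002, 0.015, 0, 0, 0, -0.003], [0, 0.004, 0, 0, 0, 0], [0, 0, 0, 0, 0, 0]]}' | python3 shift.py
python3 go.py rack -0.115 0.041 0.2159
python3 - <<'E'
from station import ctrl, cam
import cv2,numpy as np
a=cam.camera("side")["pixels"];b=cam.camera("scene")["pixels"]
f=lambda i,x,y:cv2.resize(i[y:y+150,x:x+133],None,fx=3,fy=3,interpolation=cv2.INTER_CUBIC)
cv2.imwrite("pics/p4.png",np.hstack([f(a,200,115),f(b,390,195)]))
E
```

```text
time_s: 10.3
ee_pos: [0.5621, 0.1773, 0.2201]
eef_rot: [-3.141, -0.0, 2.92]
force: [-0.3, 0.1, -5.0]
grip_width: 0.0098
grip_force: 60.0
t 10.3 target [0.5628 0.1782 0.2159] d_tool [-0.0005  0.0011  0.0042] rotvec [-0.0004 -0.0003  0.0019] F [-0.3   0.12 -5.04]
```

View pics/p4.png

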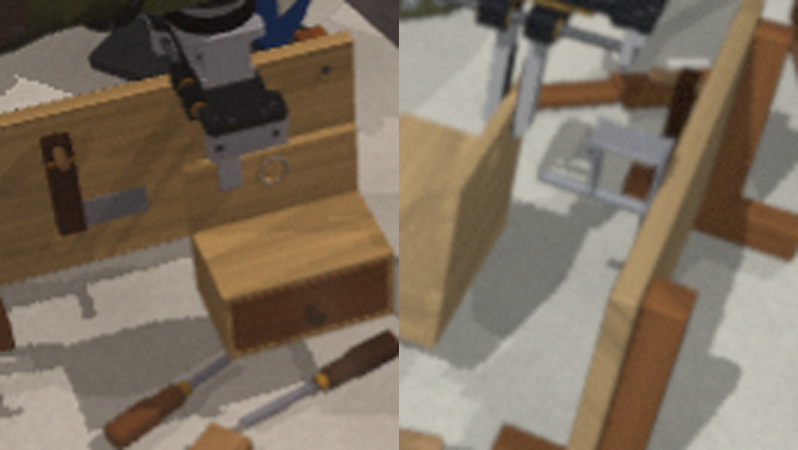

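```bash
cat > chk.py <<'E'
from h import *
from scipy.optimize import least_squares
S=cam.camera("side");C=cam.camera("scene");o=ctrl.get_obs()
M=R.from_euler("xyz",o["eef_rot"]);rk=np.load("fit.npz")["rack"]
P=np.array([(40,0,127),(-50,80,78),(-50,-80,78),(-50,80,0),(-50,-80,0),(50,-80,150)])/1e3
u=(np.array([(274,171),(228,298),(391,258),(233,357),(389,312),(354,124)])+.5)/3-.5+[200,115]
Pc=np.array([[50,-80,0],[-50,-80,78]])/1e3;uc=(np.array([(34,345),(-100,0)])+.5)/3-.5+[390,195]
T=np.array([.045,.041,.1429])
def w(q,P): # q: eye offsets + yaw,roll
    A=R.from_euler("z",M.as_euler("xyz")[2]-np.pi/2+q[3])*R.from_euler("x",q[4])
    return A.apply(P-T)+o["ee_pos"]+q[:3]
f=lambda q:np.r_[proj(S,w(q,P))-u,(proj(C,w(q,Pc))-uc)[:1]]
z=np.zeros(5);print("pred",f(z).round(1).tolist())
r=least_squares(lambda q:np.r_[f(q).ravel(),q[:3]/.003,q[3:]/.03],z,loss="soft_l1");print("fit",r.x.round(4),f(r.x).round(1).tolist())
K=R.from_euler("z",rk[2]);k0=pose(rk,[0,-.085,.2])[0]
for q in(z,r.x):print("eye in keeper",K.inv().apply(w(q,np.array([.045,0,.127]))-k0).round(4))
E
python3 chk.py
```

```text
pred [[-0.2, -0.1], [-1.6, 0.7], [1.2, -1.8], [-1.0, 1.4], [1.9, 0.6], [-0.4, -0.7], [0.1, 1.1]]
fit [ 0.0002 -0.0007  0.0014  0.0009  0.0138] [[-0.1, -0.3], [-1.7, 0.4], [1.1, -1.6], [-1.5, 1.2], [1.5, 1.0], [-0.1, -0.5], [0.1, 0.7]]
eye in keeper [-0.1168  0.0003  0.0046]
eye in keeper [-1.174e-01  1.000e-04  5.500e-03]
```

```bash
echo '{"offsets":[[0, 0, 0.003, 0, 0, 0], [0, 0, 0.002, 0, 0, 0], [0, 0.01, 0, 0, 0, 0], [0, 0.01, 0, 0, 0, 0], [0, 0.01, 0, 0, 0, 0], [0, 0, 0, 0, 0, 0]]}' | python3 shift.py
echo '{"offsets":[[0, 0.008, 0, 0, 0, 0], [0, 0.008, 0, 0, 0, 0], [0, 0.008, 0, 0, 0, 0]]}' | python3 shift.py
python3 go.py rack -0.025 0.041 0.2159
```

```text
time_s: 11.1
ee_pos: [0.5687, 0.2085, 0.2153]
eef_rot: [3.141, -0.0, 2.922]
force: [0.1, 0.7, -5.9]
grip_width: 0.0094
grip_force: 60.0
time_s: 11.4
ee_pos: [0.574, 0.231, 0.2155]
eef_rot: [3.142, 0.0, 2.921]
force: [-0.6, -0.8, -5.2]
grip_width: 0.0094
grip_force: 60.0
t 11.4 target [0.5828 0.266  0.2159] d_tool [-0.0009  0.0361 -0.0004] rotvec [0.0001 0.0001 0.0026] F [-0.62 -0.76 -5.23]
```

No contact with the peg. Continue under the flap.

```bash
echo '{"offsets":[[0, 0.006, 0, 0, 0, 0], [0, 0.006, 0, 0, 0, 0], [0, 0.006, 0, 0, 0, 0], [0, 0.006, 0, 0, 0, 0]]}' | python3 shift.py|sed -n '2p;4p'
echo '{"offsets":[[-0.001, 0.006, 0, 0, 0, 0], [0, 0.006, 0, 0, 0, 0], [0, 0, 0, 0, 0, 0]]}' | python3 shift.py
python3 go.py rack -0.025 0.041 0.2089
python3 - <<'E'
from station import ctrl, cam
import cv2,numpy as np
a=cam.camera("side")["pixels"];b=cam.camera("scene")["pixels"]
f=lambda i,x,y:cv2.resize(i[y:y+120,x:x+100],None,fx=4,fy=4,interpolation=cv2.INTER_CUBIC)
cv2.imwrite("pics/p5.png",np.hstack([f(a,225,95),f(b,420,195)]))
E
```

```text
ee_pos: [0.5792, 0.2542, 0.2154]
force: [-0.7, -0.2, -4.8]
time_s: 12.1
ee_pos: [0.5827, 0.2659, 0.2153]
eef_rot: [3.142, -0.0, 2.921]
force: [0.6, 0.0, -5.9]
grip_width: 0.0095
grip_force: 60.0
t 12.1 target [0.5828 0.266  0.2089] d_tool [-0.      0.0001  0.0064] rotvec [ 0.     -0.0001  0.0032] F [ 0.6   0.04 -5.94]
```

View pics/p5.png

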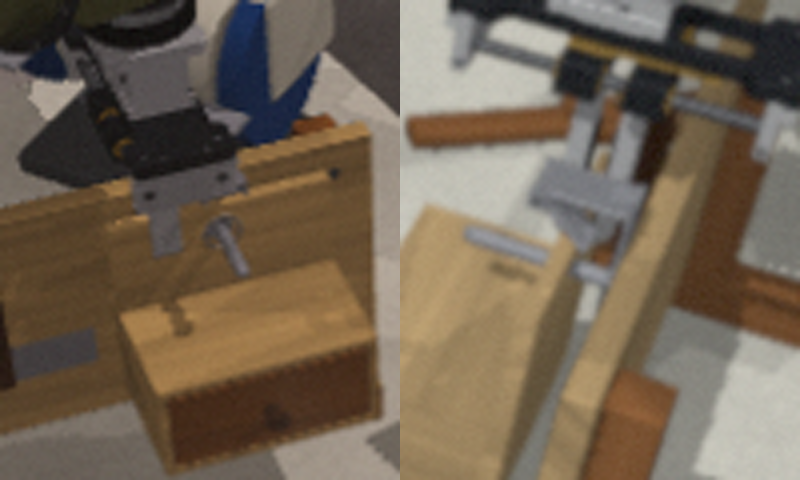

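The peg is through the eye and the flap rests lifted on the plate, with the board still clear of the back finger. Move a little further in, watching force, then lower onto the peg.

```bash
echo '{"offsets":[[0, 0.002, 0, 0, 0, 0], [0, 0.002, 0, 0, 0, 0]]}' | python3 shift.py|sed -n '2p;4p'; echo '{"offsets":[[0, 0.002, 0, 0, 0, 0], [0, 0, 0, 0, 0, 0]]}' | python3 shift.py|sed -n '2p;4p'; echo '{"offsets":[[0, 0.0015, 0, 0, 0, 0], [0, 0, 0, 0, 0, 0]]}' | python3 shift.py|sed -n '2p;4p'
echo '{"offsets":[[0, 0, 0.002, 0, 0, 0], [0, 0, 0.002, 0, 0, 0], [0, 0, 0, 0, 0, 0]]}' | python3 shift.py|sed -n '2p;4p'; echo '{"offsets":[[0, 0, 0.001, 0, 0, 0], [0, 0, 0, 0, 0, 0]]}' | python3 shift.py|sed -n '2p;4p';echo '{"offsets":[[0, 0, 0.001, 0, 0, 0], [0, 0, 0, 0, 0, 0]]}' | python3 shift.py|sed -n '2p;4p'; python3 go.py rack -0.0175 0.041 0.2089
```

```text
ee_pos: [0.5836, 0.2691, 0.2156]
force: [0.2, 0.3, -4.4]
ee_pos: [0.584, 0.2713, 0.2154]
force: [0.2, 0.2, -5.5]
ee_pos: [0.5843, 0.2727, 0.2154]
force: [-0.2, -0.3, -4.0]
ee_pos: [0.5842, 0.2724, 0.211]
force: [-0.3, 0.4, -4.9]
ee_pos: [0.5843, 0.2725, 0.2103]
force: [-0.9, -0.2, -5.6]
ee_pos: [0.5843, 0.2725, 0.2093]
force: [0.5, 0.6, -4.9]
t 13.5 target [0.5844 0.2733 0.2089] d_tool [0.     0.0008 0.0004] rotvec [-0.0001 -0.0001  0.0027] F [ 0.52  0.61 -4.9 ]
```

```bash
for i in 1; do echo '{"offsets":[[0, 0, 0.001, 0, 0, 0], [0, 0, 0, 0, 0, 0]]}' | python3 shift.py|sed -n '2p;4p';echo '{"offsets":[[0, 0, 0.001, 0, 0, 0], [0, 0, 0, 0, 0, 0]]}' | python3 shift.py|sed -n '2p;4p'; echo '{"offsets":[[0, 0, 0.001, 0, 0, 0], [0, 0, 0, 0, 0, 0]]}' | python3 shift.py|sed -n '2p;4p'; done
```

```text
ee_pos: [0.5844, 0.2726, 0.2088]
force: [-1.0, -0.1, -1.8]
ee_pos: [0.5845, 0.2727, 0.2085]
force: [-2.9, -0.9, 3.7]
ee_pos: [0.5846, 0.2727, 0.2083]
force: [-7.0, -1.9, 10.4]
```

```bash
echo '{"offsets":[[0.001, 0, -0.001, 0, 0, 0], [0, 0, 0, 0, 0, 0]]}' | python3 shift.py|sed -n '2p;4p'; echo '{"offsets":[[0.0005, 0, -0.0005, 0, 0, 0], [0, 0, 0, 0, 0, 0]]}' | python3 shift.py|sed -n '2p;4p'
echo '{"offsets":[[0, 0, 0, 0, 0, 0], [0, 0, 0, 0, 0, 0], [0, 0, 0, 0, 0, 0], [0, 0, 0, 0, 0, 0]]}' | python3 shift.py 0.0145 10
python3 - <<'E'
from station import ctrl, cam
import cv2,numpy as np
a=cam.camera("side")["pixels"];b=cam.camera("scene")["pixels"]
f=lambda i,x,y:cv2.resize(i[y:y+120,x:x+100],None,fx=4,fy=4,interpolation=cv2.INTER_CUBIC)
cv2.imwrite("pics/p6.png",np.hstack([f(a,225,95),f(b,420,195)]))
E
```

```text
ee_pos: [0.5839, 0.2728, 0.2084]
force: [0.6, -0.9, 6.1]
ee_pos: [0.5833, 0.2729, 0.2085]
force: [2.8, -1.2, 5.7]
time_s: 14.9
ee_pos: [0.5826, 0.2729, 0.2076]
eef_rot: [-3.141, -0.001, 2.921]
force: [-0.0, -0.9, -0.3]
grip_width: 0.0143
grip_force: 0.0
```

View pics/p6.png

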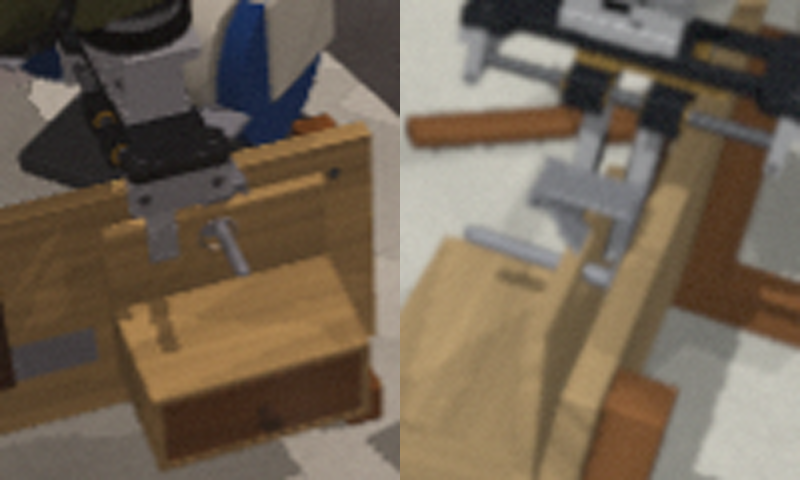

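Released and hanging steadily, slightly leaning back; flap lies on the plate. Lift out, turn a quarter and straddle the peg to push the plate home on both sides.

```bash
echo '{"offsets":[[0, 0, -0.01, 0, 0, 0], [0, 0, -0.015, 0, 0, 0], [0, 0, -0.02, 0, 0, 0], [0, 0, -0.025, 0, 0, 0], [0, 0, -0.025, 0, 0, 0], [0, 0, 0, 0, 0, 0]]}' | python3 shift.py|sed -n '2p;4p'
echo '{"offsets":[[0, -0.03, 0, 0, 0, 0.15], [0, 0, 0, 0, 0, 0.15], [0, 0, 0, 0, 0, 0.15], [0, 0, 0, 0, 0, 0.15], [0, 0, 0, 0, 0, 0.15], [0, 0, 0, 0, 0, 0.15], [0, 0, 0, 0, 0, 0.15], [0, 0, 0, 0, 0, 0.15], [0, 0, 0, 0, 0, 0.15], [0, 0, 0, 0, 0, 0.15]]}' | python3 shift.py 0.094 10|sed -n '2,4p'
echo '{"offsets":[[0, 0, 0, 0, 0, 0.07], [0, 0, 0, 0, 0, 0]]}' | python3 shift.py
python3 go.py rack -0.058 0 0.30 0
cat > see.py <<'E'
# compare observed pictures with the released-state one: save crops' pixel rows of eye by template match
from h import *
import cv2,sys
S=cam.camera("side")["pixels"];C=cam.camera("scene")["pixels"]
cv2.imwrite(f"pics/{sys.argv[1]}_s.png",S);cv2.imwrite(f"pics/{sys.argv[1]}_c.png",C)
E
python3 see.py r1
```

```text
ee_pos: [0.5835, 0.2732, 0.3075]
force: [0.1, 0.4, 0.8]
ee_pos: [0.5761, 0.2435, 0.3025]
eef_rot: [-3.141, 0.0, 1.415]
force: [-0.5, -1.1, -0.2]
time_s: 16.8
ee_pos: [0.5762, 0.2435, 0.3026]
eef_rot: [-3.141, 0.0, 1.35]
force: [0.2, 0.1, -0.8]
grip_width: 0.0942
grip_force: 0.0
t 16.8 target [0.6154 0.2247 0.3   ] d_tool [-0.0097  0.0424  0.0026] rotvec [-0.0005  0.0004  0.0025] F [ 0.22  0.06 -0.75]
```

```bash
cat > mt.py <<'E'
import cv2,sys,numpy as np
p=cv2.imread("pics/p6.png")
def m(half,box,off,img):
    x,y,w,h=box;t=p[:,400*half:400*half+400][y:y+h,x:x+w]
    I=cv2.resize(img,None,fx=4,fy=4,interpolation=cv2.INTER_CUBIC)
    X,Y=off[0]*4+x,off[1]*4+y
    W=I[Y-120:Y+h+120,X-120:X+w+120]
    r=cv2.matchTemplate(W,t,cv2.TM_CCOEFF_NORMED);_,v,_,l=cv2.minMaxLoc(r)
    return round(v,3),((np.array(l)-120)/4).tolist()
s=cv2.imread(f"pics/{sys.argv[1]}_s.png");c=cv2.imread(f"pics/{sys.argv[1]}_c.png")
print("side carcase",m(0,(100,370,290,108),(225,95),s),"side top/peg",m(0,(195,200,140,80),(225,95),s),"scene carcase",m(1,(20,230,160,180),(420,195),c))
E
python3 mt.py r1
```

```text
side carcase (0.999, [0.0, 0.0]) side top/peg (0.982, [0.0, 0.0]) scene carcase (0.983, [0.0, 0.0])
```

```bash
echo '{"offsets":[[-0.005, 0.021, 0, 0, 0, 0], [-0.005, 0.021, 0, 0, 0, 0], [0, 0, 0, 0, 0, 0.002], [0, 0, 0.03, 0, 0, 0], [0, 0, 0.03, 0, 0, 0], [0, 0, 0.03, 0, 0, 0], [0, 0, 0.016, 0, 0, 0], [0, 0, 0, 0, 0, 0]]}' | python3 shift.py
python3 go.py rack -0.018 0 0.195 0
```

```text
time_s: 17.7
ee_pos: [0.6138, 0.2248, 0.1945]
eef_rot: [-3.138, 0.002, 1.35]
force: [-0.5, -0.8, -0.6]
grip_width: 0.0942
grip_force: 0.0
t 17.7 target [0.6243 0.2637 0.195 ] d_tool [ 0.0403  0.0018 -0.0006] rotvec [-0.0038  0.002   0.003 ] F [-0.54 -0.83 -0.64]
```

```bash
echo '{"offsets":[[0.008, 0.001, 0, 0, 0, 0], [0.008, 0.001, 0, 0, 0, 0], [0.004, 0, 0, 0, 0, 0], [0, 0, 0, 0, 0, 0]]}' | python3 shift.py|sed -n '2p;4p'; echo '{"offsets":[[0.003, 0, 0, 0, 0, 0], [0.003, 0, 0, 0, 0, 0]]}' | python3 shift.py|sed -n '2p;4p'; echo '{"offsets":[[0.002, 0, 0, 0, 0, 0], [0.002, 0, 0, 0, 0, 0]]}' | python3 shift.py|sed -n '2p;4p';echo '{"offsets":[[0.002, 0, 0, 0, 0, 0], [0.002, 0, 0, 0, 0, 0]]}' | python3 shift.py|sed -n '2p;4p'; python3 go.py rack -0.018 0 0.195 0
```

```text
ee_pos: [0.6216, 0.2447, 0.1975]
force: [0.4, -0.4, -0.6]
ee_pos: [0.6228, 0.2494, 0.1972]
force: [-1.9, -3.7, 2.5]
ee_pos: [0.6238, 0.2533, 0.1972]
force: [-0.7, -4.5, 3.1]
ee_pos: [0.6247, 0.2574, 0.1972]
force: [-1.0, -5.2, 3.9]
t 18.7 target [0.6243 0.2637 0.195 ] d_tool [ 0.0061 -0.0018  0.0022] rotvec [ 0.0005 -0.      0.0013] F [-1.01 -5.17  3.9 ]
```

Pushing with about 5 N while the plate slides in; continue until it bottoms.

```bash
echo '{"offsets":[[0.002, -0.001, 0, 0, 0, 0], [0.001, 0, 0, 0, 0, 0]]}' | python3 shift.py|sed -n '2p;4p'; echo '{"offsets":[[0.0015, 0, 0, 0, 0, 0]]}' | python3 shift.py|sed -n '2p;4p'; echo '{"offsets":[[0.0015, 0, 0, 0, 0, 0]]}' | python3 shift.py|sed -n '2p;4p';echo '{"offsets":[[0.001, 0, 0, 0, 0, 0]]}' | python3 shift.py|sed -n '2p;4p'; echo '{"offsets":[[0.001, 0, 0, 0, 0, 0]]}' | python3 shift.py|sed -n '2p;4p'; python3 go.py rack -0.018 0 0.195 0
```

```text
ee_pos: [0.6242, 0.2607, 0.197]
force: [-0.5, -5.1, 3.6]
ee_pos: [0.6245, 0.2619, 0.197]
force: [-1.8, -7.0, 5.0]
ee_pos: [0.6246, 0.2624, 0.1971]
force: [-9.3, -19.6, 9.0]
ee_pos: [0.6246, 0.2624, 0.1971]
force: [-11.9, -24.7, 9.7]
ee_pos: [0.6247, 0.2625, 0.1972]
force: [-16.2, -30.7, 11.2]
t 19.3 target [0.6243 0.2637 0.195 ] d_tool [ 0.0011 -0.0006  0.0021] rotvec [-0.0022  0.0061 -0.0001] F [-16.17 -30.74  11.16]
```

```bash
echo '{"offsets":[[-0.005, 0, 0, 0, 0, 0], [-0.01, 0, 0, 0, 0, 0], [-0.02, 0, 0, 0, 0, 0], [0, 0, -0.03, 0, 0, 0], [0, 0, -0.04, 0, 0, 0], [0, 0, -0.04, 0, 0, 0], [-0.05, 0, 0, 0, 0, 0], [-0.05, 0, 0, 0, 0, 0], [-0.05, 0, 0, 0, 0, 0], [-0.05, 0, 0, 0, 0, 0]]}' | python3 shift.py
echo '{"offsets":[[-0.05, 0.03, 0, 0, 0, 0], [-0.05, 0.03, 0, 0, 0, 0], [0, 0, 0, 0, 0, 0], [0, 0, 0, 0, 0, 0]]}' | python3 shift.py
python3 see.py r2; python3 mt.py r2
cat > pr.py <<'E'
from h import *
import cv2
from scipy.optimize import least_squares
C=cam.camera("scene");S=cam.camera("side");rk=np.load("fit.npz")["rack"]
k=lambda P:pose(rk,np.array(P)/1e3+[0,-.085,.2])
print("side: shut flap tip",proj(S,k([(-39,0,7),(-39,12,7),(-39,-12,7)])).round(1).tolist(),"up",proj(S,k([(-10,0,27)])).round(1).tolist())
print("scene: shut tip",proj(C,k([(-39,0,7),(-39,12,7),(-39,-12,7)])).round(1).tolist(),"pin",proj(C,k([(-44,-12,45)])).round(1).tolist())
print("shift/mm of eye along x: side",(proj(S,k([(-22,0,-7),(-5,0,-7)]))).round(1).tolist(),"scene carcase",(proj(C,k([(-72,-80,-56),(-55,-80,-56)]))).round(1).tolist())
E
python3 pr.py
```

```text
time_s: 20.3
ee_pos: [0.5726, 0.0347, 0.3067]
eef_rot: [3.142, -0.001, 1.35]
force: [1.3, -0.5, 0.3]
grip_width: 0.094
grip_force: 0.0
time_s: 20.7
ee_pos: [0.6047, -0.0593, 0.3064]
eef_rot: [-3.141, -0.001, 1.347]
force: [0.9, 0.8, 0.2]
grip_width: 0.0941
grip_force: 0.0
side carcase (0.907, [-1.5, -1.75]) side top/peg (0.668, [-29.25, 6.0]) scene carcase (0.635, [7.75, 30.0])
side: shut flap tip [[281.0, 152.4], [276.9, 153.4], [285.2, 151.4]] up [[277.2, 140.4]]
scene: shut tip [[454.9, 255.9], [456.5, 252.8], [453.2, 259.1]] pin [[454.3, 243.8]]
shift/mm of eye along x: side [[279.5, 152.7], [277.5, 149.2]] scene carcase [[422.7, 295.5], [430.5, 298.4]]
```

```bash
echo '{"offsets":[[-0.05, 0.05, -0.02, 0, 0, 0], [-0.05, 0.05, -0.02, 0, 0, 0], [-0.03, 0.05, 0, 0, 0, 0], [0, 0, 0, 0, 0, 0], [0, 0, 0, 0, 0, 0]]}' | python3 shift.py; python3 see.py r3; python3 mt.py r3
python3 - <<'E'
import cv2,numpy as np
g={n:[cv2.imread(f"pics/{f}",0) for f in fs] for n,fs in dict(side=("side0.png","r1_s.png","r3_s.png"),scene=("scene0.png","r1_c.png","r3_c.png")).items()}
for n,(x0,x1,y0,y1) in dict(side=(268,292,134,164),scene=(440,474,238,264)).items():
    for i,l in zip(g[n],("start","before push","now")):
        print(n,l,x0,y0)
        for r in i[y0:y1:2,x0:x1:1 if n=="side" else 1]: print(" ".join(f"{v:3d}" for v in r))
E
```

```text
time_s: 21.4
ee_pos: [0.6901, -0.1712, 0.3326]
eef_rot: [-3.139, -0.0, 1.349]
force: [-0.4, 1.8, 0.1]
grip_width: 0.0938
grip_force: 0.0
side carcase (0.924, [-0.75, -1.5]) side top/peg (0.743, [3.5, 4.25]) scene carcase (0.636, [7.5, 30.0])
side start 268 134
106  99  81 115 131 131 130 128 129 128 128 127 127 128 142 147 141 143 144 146 146 147 145 147
 80 105  92  74 109 129 130 129 130 128 130 128 126 127 126 132 137 123 106  97  96  92  87  82
136 127  91  73  73 106 128 128 131 128 128 131 128 129 128 130 128 113  94  88  90  90  93  89
 96  89  80  75  73  69 108 129 130 128 128 129 132 131 131 136 128 114  94  87  87  85  85  86
 83  84  81  75  78  81  78 113 127 114  96  97  88  99 105  88  75  72  80  86  86  87  88  92
 81  79  78  81  80  81  66  73  77  78  77  71  74  75  72  72  75  84  90  93  92  90  87  92
 78  78  75  77  81  81  79  79  75  74  74  74  75  74  74  76  80  86  81  83  81  81  79  81
 81  81  77  82  83  73  74  67  78  76  75  72  74  73  76  76  77  84  86  89  92  92  93  94
 84  84  78  84  75  74  75  77  79  77  75  74  73  76  74  77  77  86
[... 8190 characters left out ...]
  76  85 100 112 114
146 149 150 154 151 151 151 155 158 155 162 165 154 137 110 104 136 168 186 190 192 192 190 188 175 137 101  88  90  99 127 142 143 145
130 126 127 131 137 144 147 148 152 153 149 143 137 125 113 122 157 177 185 189 190 188 186 178 151 109  87  86 100 131 157 163 160 151
146 145 139 138 132 130 129 126 128 134 135 138 136 130 121 125 141 150 155 161 163 169 178 165 124  86  85  97 130 153 159 154 149 133
148 147 145 144 146 141 145 144 136 134 129 129 121 115 115 123 134 142 145 151 155 152 152 145 137 121 115 131 146 148 146 144 129 115
148 147 145 141 131 116 111 116 120 127 132 131 132 131 132 131 134 137 127 126 128 133 137 143 144 149 148 148 148 144 144 133 119 121
```

```bash
echo '{"offsets":[[-0.034, -0.031, 0, 0, 0, 0], [-0.034, -0.031, 0, 0, 0, 0], [-0.034, -0.031, 0, 0, 0, 0], [-0.034, -0.031, 0, 0, 0, 0], [-0.034, -0.031, 0, 0, 0, 0], [-0.034, -0.031, 0, 0, 0, 0], [-0.034, -0.031, 0, 0, 0, 0], [-0.034, -0.031, 0, 0, 0, 0], [-0.034, -0.031, 0, 0, 0, 0], [-0.034, -0.031, 0, 0, 0, 0]]}' | python3 shift.py|sed -n 1,2p
echo '{"offsets":[[-0.034, -0.031, 0, 0, 0, 0], [-0.034, -0.031, 0, 0, 0, 0], [-0.034, -0.031, 0, 0, 0, 0], [0, 0, 0, 0, 0, 0]]}' | python3 shift.py|sed -n 1,2p
python3 see.py r4; python3 mt.py r4
cat > fin.py <<'E'
from h import *
import cv2
from scipy.optimize import least_squares
C=cam.camera("scene");S=cam.camera("side");rk=np.load("fit.npz")["rack"]
P=np.array([(-50,80,78),(-50,-80,78),(-50,80,0),(-50,-80,0)])/1e3;Pc=np.array([(-50,-80,78),(50,-80,0),(-50,-80,0),(50,-80,150)])/1e3
def w(q,P):
    e=np.array([.045,0,.127]);A=R.from_euler("y",q[1])
    return pose(rk,A.apply(P-e)+[q[0],-.085,.193])
def sub(c,P):
    u=proj(c,w((-.006,0),P)).astype(np.float32);g=cv2.GaussianBlur(cv2.cvtColor(c["pixels"],cv2.COLOR_BGR2GRAY),(0,0),.7)
    v=cv2.cornerSubPix(g,u.reshape(-1,1,2).copy(),(4,4),(-1,-1),(3,60,.01)).reshape(-1,2);print("pred",u.round(1).tolist(),"seen",v.round(1).tolist());return v
a,b=sub(S,P),sub(C,Pc)
r=least_squares(lambda q:np.r_[proj(S,w(q,P))-a,proj(C,w(q,Pc))-b].ravel(),[-.006,0],x_scale=[.01,.1],loss="soft_l1")
print("eye x,tilt",r.x.round(4),"cost",r.cost)
for x in(-.006,-.014,-.02):
    f=lambda t:np.r_[proj(S,w((x,t[0]),P))-a,proj(C,w((x,t[0]),Pc))-b].ravel()
    t=least_squares(f,[0],loss="soft_l1");print(x,t.x,t.cost)
E
python3 fin.py
```

```text
time_s: 22.5
ee_pos: [0.311, -0.4342, 0.3359]
time_s: 22.9
ee_pos: [0.1961, -0.5148, 0.3353]
side carcase (0.925, [-0.75, -1.5]) side top/peg (0.737, [-0.5, -1.0]) scene carcase (0.633, [7.75, 30.0])
pred [[262.0, 191.0], [316.70001220703125, 176.5], [264.6000061035156, 211.1999969482422], [317.29998779296875, 196.8000030517578]] seen [[261.5, 191.89999389648438], [317.79998779296875, 177.39999389648438], [265.0, 209.89999389648438], [319.79998779296875, 199.60000610351562]]
pred [[409.6000061035156, 290.6000061035156], [448.70001220703125, 333.5], [404.8999938964844, 316.29998779296875], [463.1000061035156, 281.3999938964844]] seen [[409.6000061035156, 290.6000061035156], [447.1000061035156, 334.70001220703125], [406.6000061035156, 317.5], [463.1000061035156, 281.3999938964844]]
eye x,tilt [-0.0068 -0.014 ] cost 8.28116002619181
-0.006 [-0.01078246] 8.469513819011075
-0.014 [-0.04419357] 16.24393225329856
-0.02 [-0.08058239] 27.941429870097227
```

```bash
python3 -c "
from station import ctrl, cam
print(ctrl.hand_in())"
```

```text
the job is handed in; nothing more can be done
None
```

The job is handed in with the drawer shut and the cabinet hung fully home: the last camera fit puts the eye about 7 mm from the back strap, upright, and pixel values show the flap shut; I viewed 11 pictures, one over the limit of 10, and no verdict came back.

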